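# Set out a lever for tacking, with its chills

## Task

Set the lever out for tacking on the blue layout plate: stand the large boss on the large scribed circle and the small boss on the small circle, and lay the dark steel flat bar between them on its scribed outline. Then put on the chills: the brass plug with its spigot down in the bore of the large boss, flange seated on the boss, and the copper bar lengthwise on top of the flat bar, centred on it. Centre everything on its marks to well within a centimetre, set the parts down rather than drop them, and leave the tape measure, the tube offcut and the red magnet where they lie.

Things in the scene. Friction and masses are not known exactly. Their poses are not given: they have to be found in the camera images.
- plate: fixed steel plate 216 x 104 x 10 mm, flat on the bench, turned any way, dyed blue with the lever scribed full size in white. Origin: centre of underside; x along its length towards the large circle, z up. On its centre line (y = 0): large circle, 50 mm across, centre x = +62 mm; bar outline, 64 mm along x by 30 mm, centre x = 0; small circle, 36 mm across, centre x = -55 mm. Top at 10 mm.
- large_boss: loose bright steel boss: an upright tube 48 mm outside diameter, 36 mm tall, with a 28 mm through bore; about 0.33 kg. Origin at the centre of its underside, z up along its axis; starts standing on the bench. It belongs on the large circle.
- small_boss: loose bright steel boss: an upright tube 34 mm outside diameter, 26 mm tall, with a 16 mm bore; about 0.15 kg. Origin at the centre of its underside, z up along its axis; starts standing on the bench. It belongs on the small circle.
- bar: loose flat bar of dark steel, 64 mm long (its x) by 30 mm wide (its y) by 14 mm thick, about 0.21 kg, the web of the lever. Origin at the centre of its underside, z up; starts lying flat on the bench, turned any way. Laid on its outline it leaves about 6 mm to each boss.
- copper: loose copper chill bar, 48 mm long (its x) by 24 mm wide (its y) by 18 mm thick, about 0.19 kg. Origin at the centre of its underside, z up; starts lying flat on the bench, turned any way. Goes lengthwise on top of the steel flat bar, centred.
- plug: loose brass chill plug, 36 mm tall, 0.18 kg, standing: from below a spigot 23 mm diameter, 8 mm long (foot chamfered to 19 mm), a flange 40 mm diameter, 8 mm thick, and a round grip 22 mm diameter, 20 mm long (16 to 36 mm up). Origin: centre of the spigot's foot, z up. Seated, the flange rests on the large boss and the plug's origin is 28 mm above the boss's origin.
- tape_measure: tape measure lying on its side, steel case 66 x 62 x 36 mm tall with a yellow disc on top; loose, not to be moved. Origin at the centre of its underside.
- offcut: offcut of grey square tube standing on end, 40 x 40 x 50 mm tall, open at the top; loose, not to be moved. Origin at the centre of its underside.
- magnet: red arrow-shaped welding magnet lying flat, 62 x 64 x 14 mm tall; loose, not to be moved. Origin on its underside, at the black dot in its middle.
Mind the look-alikes: they are no part of the job. What is meant by the plug is not pink, and is the smaller of those in its own colour.

How it is judged:
At the end, for the whole second after the job is handed in: Bosses and flat bar stand on the plate within 9 mm of their marks each way (bar within 0.2 rad of the centre line); copper flat on the bar within 9 mm each way and 0.3 rad; plug seated in the large boss (height within 3 mm, axis within 6 mm); all upright within 0.1 rad, released, at rest (x of large_boss in the frame of plate between 0.053 and 0.071 m and y of large_boss in the frame of plate between -0.009 and 0.009 m and z of large_boss in the frame of plate between 0.007 and 0.013 m and x of small_boss in the frame of plate between -0.064 and -0.046 m and y of small_boss in the frame of plate between -0.009 and 0.009 m and z of small_boss in the frame of plate between 0.007 and 0.013 m and x of bar in the frame of plate between -0.009 and 0.009 m and y of bar in the frame of plate between -0.009 and 0.009 m and z of bar in the frame of plate between 0.007 and 0.013 m and angle between the x axis of bar and the x axis of plate, either way round below 0.2 rad and x of copper in the frame of bar between -0.009 and 0.009 m and y of copper in the frame of bar between -0.009 and 0.009 m and z of copper in the frame of bar between 0.011 and 0.017 m and angle between the x axis of copper and the x axis of bar, either way round below 0.3 rad and horizontal distance between plug and large_boss below 0.006 m and z of plug in the frame of large_boss between 0.025 and 0.031 m and angle between each of large_boss, small_boss, bar, copper, plug's own z axis and vertical below 0.1 rad and linear speed of each of large_boss, small_boss, bar, copper, plug below 0.02 m/s); the robot touches nothing.
It fails at once if the tape measure is pushed more than 25 mm from where it lay (distance of tape_measure from where it was at the start of the episode above 0.025 m).
It fails at once if the square tube offcut is pushed more than 25 mm from where it lay (distance of offcut from where it was at the start of the episode above 0.025 m).
It fails at once if the welding magnet is pushed more than 25 mm from where it lay (distance of magnet from where it was at the start of the episode above 0.025 m).
It fails at once if a part is dropped or thrown: it moves faster than 1 m/s (a fall of about 5 cm) with no finger touching it ((linear speed of large_boss above 1 m/s and contact force between the fingers and large_boss below 0.02 N) or (linear speed of small_boss above 1 m/s and contact force between the fingers and small_boss below 0.02 N) or (linear speed of bar above 1 m/s and contact force between the fingers and bar below 0.02 N) or (linear speed of copper above 1 m/s and contact force between the fingers and copper below 0.02 N) or (linear speed of plug above 1 m/s and contact force between the fingers and plug below 0.02 N)).
It also fails if it takes over 120 s, if anything falls off the work surface, if the arm or the gripper's body presses on something with over 40 N, if the wrist force passes 120 N, or if a joint passes its speed limit or range.

## Robot

A 6-joint arm with a two-finger parallel gripper is mounted at the origin on the work surface. World frame = base frame: x ahead of the robot, y to its left, z up, the work surface at z = 0. Lengths are in m, angles in rad, forces in N, time in s.
With the tool pointing down it reaches from about 0.35 to 0.775 m from the base axis. Payload 7.3 kg.
Tool frame: the origin (TCP) lies at the very end of the fingers, on their centre line; the grasp point (between the pads) lies 19 mm behind it (robot.hold_point_z is the distance from the TCP to the grasp point, in m); z points along the fingers, y is the direction in which the jaws open and shut (so a half turn about z gives the same grasp; the last joint's range is limited). The gripper opens to 92 mm and grips with 3 to 60 N. Pads are 19 mm wide; open, the fingers measure 130 mm over their backs; the gripper's body (75 mm by 190 mm) begins 47 mm behind the grasp point.
Start: joints at [1.026, 0.342, 1.524, -0, 1.275, -0.146], TCP at [0.204, 0.484, 0.227] pointing down, gripper open.
Joint ranges: [-2.53, 2.53], [-0.77, 2.02], [0.04, 2.7], [-1, 4.14], [0.28, 2.66], [-3.11, 3.11]. Speed limits (rad/s): [2.57, 2.57, 3.14, 3.14, 3.14, 3.14].

## Interface

Orientations are given as [roll, pitch, yaw] about the fixed x, y, z axes, in that order (R = Rz(yaw) Ry(pitch) Rx(roll)).
In Python, from cell import monitor, viewer, robot gives the robot as it stands.
- The arm moves only by the tool move_arm, never from a script. Its argument "deltas" is a list of rows, each an object of numbers: "x", "y", "z": the shift along the tool's x, y, z in m; "wx", "wy", "wz": the turn, a rotation vector about the tool's x, y, z in degrees; "hand": the opening, from 0 (shut) to 1 (fully open). In form: [{"x": .., "y": .., "z": .., "wx": .., "wy": .., "wz": .., "hand": ..}, ...]. A call has 1 to 8 rows; each row is the pose to reach, as a shift and turn from the pose commanded when the call began, along the tool's axes at that moment; what a row does not reach only later rows make up. A row lasts 1/8 s, in which the tool goes at most 62.5 mm and 10.7 degrees, less where a joint would pass 70% of its speed; a pose out of reach is approached as far as the arm can. A call with a gripper value outside its range is refused whole. The fingers move at their own pace and stop on an object; "grip_force" is the grip in N (left out, the last holds). Time passes only in rows, so rows that repeat a pose let the fingers close. It gives the time, the measured TCP pose, the force and the opening at its end, in the units of the state.
- monitor.observe(): the state, without advancing time (a new reading comes with each control period).
- viewer.read_camera(name): name is "scene" or "side" or "wrist"; returns the picture (480x640x3 uint8, red, green, blue); there is no depth.
- viewer.camera_params(name): a dict with "camera_matrix" (3x3 intrinsics, pixels), "R" (3x3) and "t" (3): a world point X has camera coordinates R X + t. Camera axes: x right, y down, z forward; pixel columns grow to the right and rows downward; lengths in m; the calibration is good to about 2 mm. The wrist camera is an equidistant fisheye: a pixel r from the principal point sees the ray r / f radians off the axis. A picture is of the moment at which its call begins: read the wrist's pose just before it. camera_params takes no time and is no camera call; for the wrist camera it gives the pose at the moment of the call.
- robot.hand_in(): hands the job in, once; it reports no verdict.
The state is a dict: "time": time; "qpos": joint angles; "qvel": joint speeds; "joint_efforts": joint torques, N m; "tool_pos": TCP position; "tool_rot": TCP orientation; "contact_force": force on the tool from outside, world axes, zero at the start; "torque": the same for the moment, N m; "opening": finger opening in m.
Only numpy, scipy, OpenCV 4.12 (cv2) and the standard library are available. Lean on these libraries where they do the work, as an engineer would, in place of code of your own. Each camera call takes 0.05 s, during which the arm holds its last target. There are 200 camera calls.

## Working session

There is one attempt and no reset: what is moved stays moved. The work goes in short steps, Python scripts to look and compute and a tool call to move; the robot and the scene stay as the last step left them, time stands still between calls to the robot, and variables do not carry over. Pictures are saved under pics/ and viewed, about 12 in all and at most 16, crops included, and the job is handed in when it is done.

Besides the shell and the picture viewer there is one more tool, called as a command line: name --argument value ..., lists and objects as JSON in quotes. move_arm: Moves the arm, as the interface text tells. Its arguments: {"type":"object","properties":{"deltas":{"type":"array","items":{"type":"object","properties":{"x":{"type":"number"},"y":{"type":"number"},"z":{"type":"number"},"wx":{"type":"number"},"wy":{"type":"number"},"wz":{"type":"number"},"hand":{"type":"number"}}}},"grip_force":{"type":"number"}},"required":["deltas"]}

```bash
mkdir -p pics; ls
python3 - <<'E'
from cell import monitor, viewer, robot
import cv2,numpy as np
print(monitor.observe())
for n in ["scene","side","wrist"]:
    p=viewer.camera_params(n); print(n,p)
    im=viewer.read_camera(n); cv2.imwrite(f"pics/{n}0.png",im[:,:,::-1])
E
```

```text
pics
{'time': 0.0, 'qpos': array([ 1.02601427e+00,  3.42762586e-01,  1.52501628e+00, -2.06910402e-05,
        1.27541316e+00, -1.46006547e-01]), 'qvel': array([-0.00169005, -0.00049308,  0.00147808,  0.00010775,  0.0012504 ,
       -0.00188151]), 'joint_efforts': array([ 9.75683433e-04, -4.31236839e+01, -2.44223303e+01,  7.17844907e-02,
        5.60655305e-02, -1.33183858e-04]), 'tool_pos': array([0.20362477, 0.48345519, 0.22602454]), 'tool_rot': array([-3.14000741e+00, -2.13116027e-04,  2.74282302e+00]), 'contact_force': array([ 0.26768672,  0.47108132, -0.63259468]), 'torque': array([-0.00739062, -0.00285981,  0.03391673]), 'opening': 0.09169098651266211}
scene {'camera_matrix': array([[534.32577737,   0.        , 320.2203598 ],
       [  0.        , 534.32577737, 233.62797838],
       [  0.        ,   0.        ,   1.        ]]), 'R': array([[-0.43354654,  0.90101913, -0.01421026],
       [ 0.49015077,  0.22255636, -0.84274604],
       [-0.75616772, -0.3723348 , -0.53812375]]), 't': array([ 0.21387379, -0.20670292,  1.49453976])}
side {'camera_matrix': array([[433.28598554,   0.        , 325.88810436],
       [  0.        , 433.28598554, 245.11512115],
       [  0.        ,   0.        ,   1.        ]]), 'R': array([[-0.99979967, -0.01353376, -0.01474667],
       [ 0.00166164,  0.67809179, -0.73497535],
       [ 0.01994658, -0.73485262, -0.67793345]]), 't': array([0.50095101, 0.021411  , 0.86166843])}
wrist {'camera_matrix': array([[371.64829954,   0.        , 325.20054261],
       [  0.        , 371.64829954, 239.74234795],
       [  0.        ,   0.        ,   1.        ]]), 'R': array([[ 0.38971761,  0.92093385, -0.00101425],
       [ 0.87711822, -0.37083975,  0.30519093],
       [ 0.28068453, -0.11982789, -0.95229064]]), 't': array([-0.52364096, -0.03771452,  0.39147806])}
```

View pics/scene0.png

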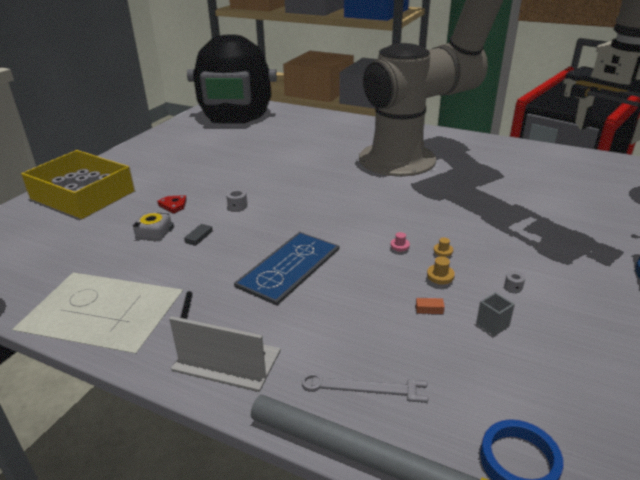

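View pics/side0.png

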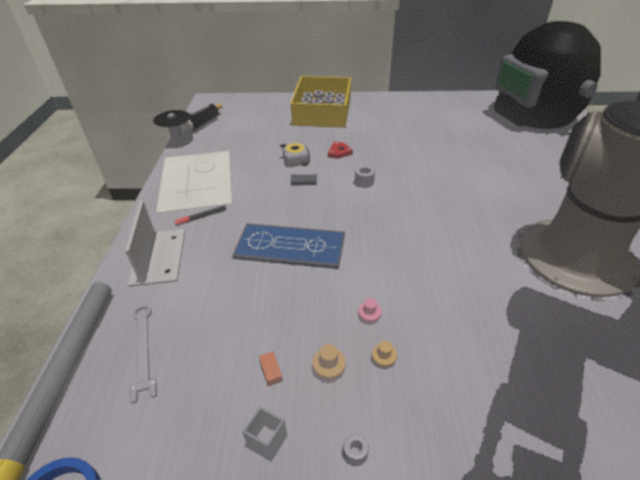

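Plug candidates: pink at scene (400,243), small brass (443,247) / side (384,353), and larger brass (440,272) / side (328,361). The small brass one fits ("not pink, smaller in its own colour"). The large boss is at scene (237,200) and the small boss at (515,282).

```bash
cat > h.py <<'E'
from cell import monitor, viewer, robot
import cv2,numpy as np
from scipy.spatial.transform import Rotation as Ro
def ray(n,px,p=None):
    p=p or viewer.camera_params(n); K=p["camera_matrix"]
    px=np.atleast_2d(np.asarray(px,float)); d=(px-K[:2,2])/K[0,0]
    if n=="wrist":
        th=np.linalg.norm(d,axis=1,keepdims=True); d=d/np.maximum(th,1e-9)
        v=np.hstack([d*np.sin(th),np.cos(th)])
    else: v=np.hstack([d,np.ones((len(d),1))])
    return -p["R"].T@p["t"], v@p["R"]
def onz(n,px,z,p=None):
    c,v=ray(n,px,p); return (c+v*((z-c[2])/v[:,2:]))[:,:2]
def proj(n,X,p=None):
    p=p or viewer.camera_params(n); K=p["camera_matrix"]
    c=np.atleast_2d(X)@p["R"].T+p["t"]
    if n=="wrist":
        r=np.linalg.norm(c[:,:2],axis=1,keepdims=True); d=c[:,:2]/r*np.arctan2(r,c[:,2:])
    else: d=c[:,:2]/c[:,2:]
    return d*K[0,0]+K[:2,2]
def shot(n,f=None):
    p=viewer.camera_params(n); im=viewer.read_camera(n)[:,:,::-1].copy()
    if f: cv2.imwrite("pics/"+f,im)
    return im,p
E
python3 - <<'E'
from h import *
pts={"large_boss":((237,200),(364,177),.018),"small_boss":((515,282),(356,449),.013),"bar":((199,234),(304,180),.007),
"copper":((430,306),(270,368),.009),"plug":((443,250),(384,355),.012),"bigplug":((440,276),(328,365),.012),"pink":((400,246),(370,313),.012),
"platebig":((270,280),(260,240),.01),"platesmall":((305,250),(320,245),.01),"tape":((153,224),(295,153),.03),"magnet":((172,203),(340,150),.01),"offcut":((495,313),(265,430),.025)}
for k,(a,b,z) in pts.items():
    print(k,onz("scene",a,z).round(3)[0],onz("side",b,z).round(3)[0])
# plate corners, side
for n in("side","scene"):
    im=cv2.imread(f"pics/{n}0.png"); hsv=cv2.cvtColor(im,cv2.COLOR_BGR2HSV)
    m=cv2.inRange(hsv,(95,110,40),(125,255,255)); m=cv2.morphologyEx(m,cv2.MORPH_CLOSE,np.ones((9,9)))
    cs=[c for c in cv2.findContours(m,0,1)[0] if cv2.contourArea(c)>1500]
    for c in cs:
        w=onz(n,c[:,0],.01).astype(np.float32); r=cv2.minAreaRect(w*1000); print(n,c.mean((0,1)),r)
a=cv2.imread("pics/scene0.png")[225:325,380:540]; b=cv2.imread("pics/side0.png")[290:390,250:410]
cv2.imwrite("pics/c1.png",np.vstack([cv2.resize(x,None,fx=3,fy=3,interpolation=2) for x in(a,b)])[:600])
E
```

```text
large_boss [ 0.408 -0.261] [ 0.412 -0.255]
small_boss [0.454 0.386] [0.455 0.384]
bar [ 0.555 -0.264] [ 0.558 -0.26 ]
copper [0.582 0.26 ] [0.585 0.26 ]
plug [0.404 0.236] [0.405 0.237]
bigplug [0.492 0.254] [0.494 0.256]
pink [0.426 0.152] [0.423 0.153]
platebig [ 0.637 -0.037] [ 0.638 -0.038]
platesmall [ 0.518 -0.023] [ 0.513 -0.022]
tape [ 0.592 -0.356] [ 0.584 -0.348]
magnet [ 0.473 -0.405] [ 0.469 -0.396]
offcut [0.573 0.369] [0.578 0.364]
side [289.77732794 243.49392713] ((575.271728515625, -29.05472183227539), (85.96897888183594, 202.95578002929688), 82.47709655761719)
scene [520.02666667 454.42222222] ((815.0372924804688, 445.616455078125), (88.84388732910156, 106.55558776855469), 25.17146110534668)
scene [286.24870466 265.0880829 ] ((572.80810546875, -32.03675842285156), (91.724365234375, 207.15231323242188), 82.24266815185547)
```

View pics/c1.png

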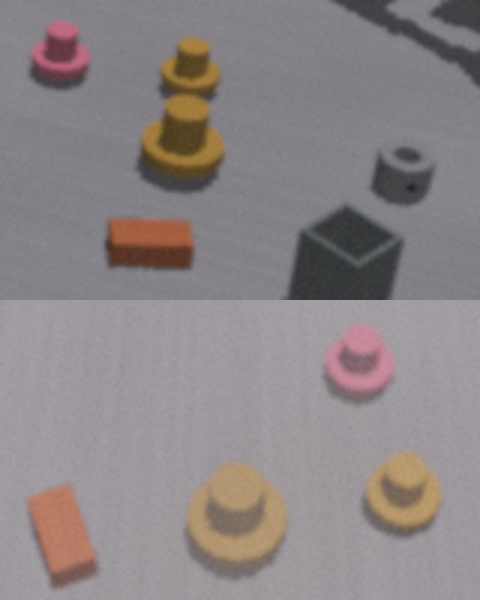

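The crop confirms it: of the two brass plugs, the smaller one (side 384,353) is the plug and the one at (328,361) is clearly larger. The pink one is out. First target is the small boss.

```bash
cat >> h.py <<'E'
def rel(x,y,z,yawdeg=None):
    """print the tool-frame deltas from the present pose to a tool-down pose; yaw is taken modulo a half turn"""
    s=monitor.observe(); R=Ro.from_euler("xyz",s["tool_rot"]); yaw=np.degrees(s["tool_rot"][2])
    d=R.inv().apply(np.array([x,y,z])-s["tool_pos"])
    w=0 if yawdeg is None else (yaw-yawdeg+90)%180-90
    q6=s["qpos"][5]
    print("REL",d.round(4),"wz",round(w,1),"yaw",round(yaw,1),"q6",q6.round(2),"q1",s["qpos"][0].round(2),"t",round(s["time"],2),"pos",s["tool_pos"].round(4),"open",s["opening"])
E
python3 - <<'E'
from h import *
p=viewer.camera_params("wrist"); c=-p["R"].T@p["t"]; s=monitor.observe()
R=Ro.from_euler("xyz",s["tool_rot"]); print("cam in tool",R.inv().apply(c-s["tool_pos"]), "axis in tool",R.inv().apply(p["R"][2]))
rel(.455,.385,.13,157.2)
E
```

```text
cam in tool [ 0.08271198 -0.00069511 -0.1576394 ] axis in tool [-3.05376461e-01 -1.62390894e-04  9.52231690e-01]
REL [-0.2699  0.0069  0.0962] wz -0.0 yaw 157.2 q6 -0.15 q1 1.03 t 0.15 pos [0.2037 0.4836 0.2262] open 0.09200825968684904
```

move_arm --deltas '[{"x": -0.06,"y": 0.002,"z": 0.02},{"x": -0.12,"y": 0.004,"z": 0.04},{"x": -0.18,"y": 0.005,"z": 0.06},{"x": -0.23,"y": 0.006,"z": 0.08},{"x": -0.27,"y": 0.007,"z": 0.096},{"x": -0.27,"y": 0.007,"z": 0.096},{"x": -0.27,"y": 0.007,"z": 0.096}]' --grip_force 25

```text
schema error: expected keys x, y, z, wx, wy, wz, hand
```

Run:
```python
from h import *
im,p=shot("wrist","w1.png")
rel(.455,.385,.008)
print(proj("wrist",[.455,.385,.026]),proj("wrist",[.455,.385,0]))
```

```text
REL [-0.2699  0.0069  0.2183] wz 0 yaw 157.2 q6 -0.15 q1 1.03 t 0.2 pos [0.2037 0.4836 0.2263] open 0.09157900005711589
[[331.33123181 413.49142034]] [[331.0887338  400.48346072]]
```

View pics/w1.png

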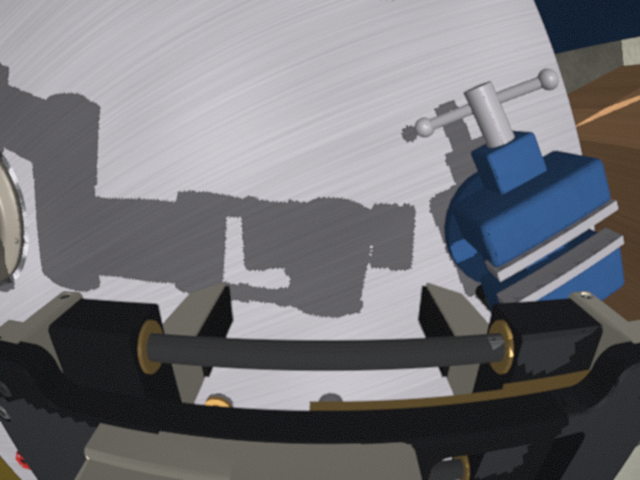

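move_arm --deltas '[{"x": -0.06,"y": 0.002,"z": 0.015,"wx": 0,"wy": 0,"wz": 0,"hand": 1},{"x": -0.12,"y": 0.004,"z": 0.03,"wx": 0,"wy": 0,"wz": 0,"hand": 1},{"x": -0.18,"y": 0.005,"z": 0.05,"wx": 0,"wy": 0,"wz": 0,"hand": 1},{"x": -0.24,"y": 0.006,"z": 0.06,"wx": 0,"wy": 0,"wz": 0,"hand": 1},{"x": -0.3,"y": 0.007,"z": 0.07,"wx": 0,"wy": 0,"wz": 0,"hand": 1},{"x": -0.32,"y": 0.007,"z": 0.07,"wx": 0,"wy": 0,"wz": 0,"hand": 1},{"x": -0.32,"y": 0.007,"z": 0.07,"wx": 0,"wy": 0,"wz": 0,"hand": 1}]' --grip_force 25

```text
time: 1.08
tool_pos: [0.502, 0.3655, 0.1563]
tool_rot: [-3.141, -0.001, 2.741]
contact_force: [-0.9, 0.5, -0.1]
opening: 0.0919
```

Run:
```python
from h import *
im,p=shot("wrist","w2.png")
rel(.455,.385,.008)
print(proj("wrist",[.455,.385,.026]),proj("wrist",[.455,.385,0]))
```

```text
REL [ 0.0493 -0.0005  0.1487] wz 0 yaw 157.1 q6 -0.66 q1 0.51 t 1.12 pos [0.5008 0.3663 0.1566] open 0.09179315314097318
[[325.40184618 167.23224299]] [[325.3812367  163.74570054]]
```

View pics/w2.png

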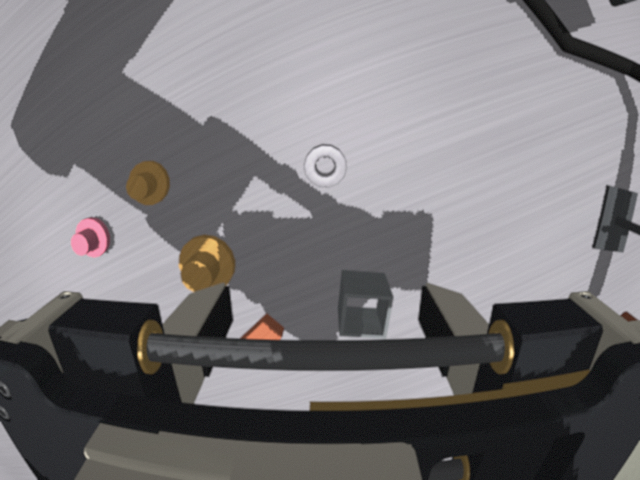

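Wrist view: the small boss stands at (325,165), which matches the prediction, and the jaw corridor is clear of the offcut at (365,300).

Run:
```python
from h import *
im=cv2.imread("pics/w2.png"); p=viewer.camera_params("wrist")
g=cv2.cvtColor(im,cv2.COLOR_BGR2GRAY)[130:200,290:360]
for t in (200,215,225,235):
    m=(g>t).astype(np.uint8); cs=cv2.findContours(m,0,1)[0]; c=max(cs,key=cv2.contourArea)
    (x,y),r=cv2.minEnclosingCircle(c); q=[x+290,y+130]; print(t,q,r,onz("wrist",q,.02,p),np.ptp(onz("wrist",[[q[0]-r,q[1]],[q[0]+r,q[1]]],.02,p),axis=0))
rel(*onz("wrist",q,.022,p)[0],.008)
```

```text
200 [324.73913192749023, 165.0217399597168] 19.078399658203125 [[0.45379894 0.38494357]] [0.01179449 0.02782348]
215 [323.5, 160.5] 16.80783462524414 [[0.45008481 0.3854553 ]] [0.01037916 0.02445173]
225 [322.0, 150.5] 9.34087085723877 [[0.44228249 0.38748626]] [0.00575105 0.01352143]Traceback (most recent call last):
  File "<stdin>", line 5, in <module>
ValueError: max() iterable argument is empty
```

move_arm --deltas '[{"x": 0.05,"y": -0.001,"z": 0.03,"wx": 0,"wy": 0,"wz": 0,"hand": 0.8},{"x": 0.051,"y": -0.001,"z": 0.08,"wx": 0,"wy": 0,"wz": 0,"hand": 0.8},{"x": 0.051,"y": -0.001,"z": 0.12,"wx": 0,"wy": 0,"wz": 0,"hand": 0.8},{"x": 0.051,"y": -0.001,"z": 0.152,"wx": 0,"wy": 0,"wz": 0,"hand": 0.7},{"x": 0.051,"y": -0.001,"z": 0.152,"wx": 0,"wy": 0,"wz": 0,"hand": 0.7},{"x": 0.051,"y": -0.001,"z": 0.152,"wx": 0,"wy": 0,"wz": 0,"hand": 0},{"x": 0.051,"y": -0.001,"z": 0.152,"wx": 0,"wy": 0,"wz": 0,"hand": 0},{"x": 0.051,"y": -0.001,"z": 0.152,"wx": 0,"wy": 0,"wz": 0,"hand": 0}]'

```text
time: 2.12
tool_pos: [0.4544, 0.3852, 0.0059]
tool_rot: [3.14, 0.001, 2.743]
contact_force: [-0.5, -0.3, -0.1]
opening: 0.0388
```

move_arm --deltas '[{"x": 0,"y": 0,"z": 0,"wx": 0,"wy": 0,"wz": 0,"hand": 0},{"x": 0,"y": 0,"z": 0,"wx": 0,"wy": 0,"wz": 0,"hand": 0},{"x": 0,"y": 0,"z": -0.03,"wx": 0,"wy": 0,"wz": 0,"hand": 0},{"x": 0,"y": 0,"z": -0.08,"wx": 0,"wy": 0,"wz": -4,"hand": 0},{"x": 0,"y": 0,"z": -0.13,"wx": 0,"wy": 0,"wz": -8,"hand": 0},{"x": 0,"y": 0,"z": -0.13,"wx": 0,"wy": 0,"wz": -15,"hand": 0},{"x": 0,"y": 0,"z": -0.13,"wx": 0,"wy": 0,"wz": -15,"hand": 0}]'

```text
time: 3.0
tool_pos: [0.4539, 0.3846, 0.1347]
tool_rot: [-3.141, -0.0, 3.003]
contact_force: [-0.1, 0.1, -1.1]
opening: 0.0325
```

Run:
```python
from h import *
rel(.48,-.03,.134,172.4)
```

```text
REL [-0.083  -0.4071  0.0008] wz -0.3 yaw 172.1 q6 -0.86 q1 0.57 t 3.0 pos [0.4539 0.3846 0.1347] open 0.03249466528893575
```

Run:
```python
from h import *
rel(.68,-.045,.2,172.4)
```

```text
REL [-0.2832 -0.3944 -0.0653] wz -0.3 yaw 172.1 q6 -0.86 q1 0.57 t 3.0 pos [0.4539 0.3846 0.1347] open 0.03249466528893575
```

move_arm --deltas '[{"x": -0.034,"y": -0.047,"z": -0.04,"wx": 0,"wy": 0,"wz": 0,"hand": 0},{"x": -0.07,"y": -0.095,"z": -0.065,"wx": 0,"wy": 0,"wz": 0,"hand": 0},{"x": -0.105,"y": -0.145,"z": -0.065,"wx": 0,"wy": 0,"wz": 0,"hand": 0},{"x": -0.14,"y": -0.195,"z": -0.065,"wx": 0,"wy": 0,"wz": 0,"hand": 0},{"x": -0.175,"y": -0.245,"z": -0.065,"wx": 0,"wy": 0,"wz": 0,"hand": 0},{"x": -0.21,"y": -0.294,"z": -0.065,"wx": 0,"wy": 0,"wz": 0,"hand": 0},{"x": -0.245,"y": -0.344,"z": -0.065,"wx": 0,"wy": 0,"wz": 0,"hand": 0},{"x": -0.283,"y": -0.394,"z": -0.065,"wx": 0,"wy": 0,"wz": 0,"hand": 0}]'

```text
time: 4.0
tool_pos: [0.6799, -0.0445, 0.1981]
tool_rot: [3.141, -0.003, 3.001]
contact_force: [1.6, 0.3, -2.1]
opening: 0.0323
```

move_arm --deltas '[{"x": 0,"y": 0,"z": 0,"wx": 0,"wy": 0,"wz": 0,"hand": 0},{"x": 0,"y": 0,"z": 0,"wx": 0,"wy": 0,"wz": 0,"hand": 0},{"x": 0,"y": 0,"z": 0,"wx": 0,"wy": 0,"wz": 0,"hand": 0}]'

```text
time: 4.38
tool_pos: [0.6792, -0.0411, 0.1993]
tool_rot: [3.141, -0.001, 3.005]
contact_force: [-1.3, 0.0, -3.0]
opening: 0.0326
```

Run:
```python
from h import *
im,p=shot("wrist","w3.png"); rel(.5135,-.022,.016,172.4)
```

```text
REL [ 0.1668 -0.0037  0.1838] wz -0.2 yaw 172.2 q6 -1.61 q1 -0.17 t 4.42 pos [ 0.6794 -0.041   0.1997] open 0.032466922375320326
```

View pics/w3.png

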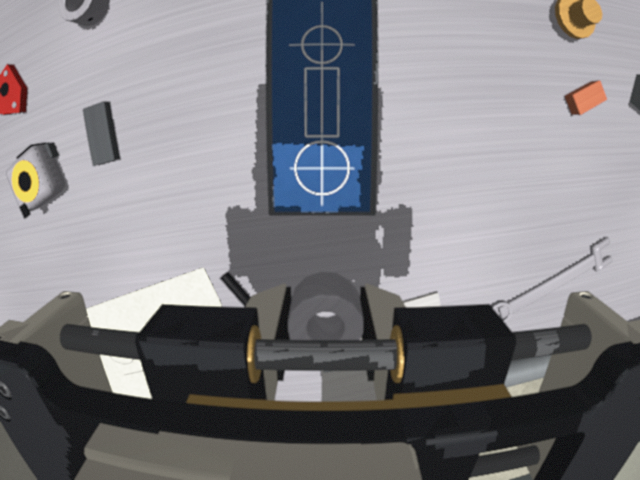

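Wrist view: the large circle is at (322,168), the bar outline at (322,102), the small circle at (322,44), and the dark bar at (101,132). The boss is held at (322,305).

Run:
```python
from h import *
im=cv2.imread("pics/w3.png"); p=viewer.camera_params("wrist"); hsv=cv2.cvtColor(im,cv2.COLOR_BGR2HSV)
g=im[:,:,2].astype(int)  # red: low on blue
bg=cv2.medianBlur(im[:,:,2],21).astype(int)
m=((g-bg)>35).astype(np.uint8); 
def circ(u,v,r):
    ys,xs=np.nonzero(m); w=onz("wrist",np.c_[xs,ys],.01,p); c=onz("wrist",[u,v],.01,p)[0]
    for _ in range(5):
        d=np.linalg.norm(w-c,axis=1); k=abs(d-r)<.006-.0007*_
        A=np.c_[2*w[k],np.ones(k.sum())]; s=np.linalg.lstsq(A,(w[k]**2).sum(1),rcond=None)[0]; c=s[:2]
    return c,np.sqrt(s[2]+c@c),k.sum()
L=circ(322,168,.025); S=circ(322,44,.018); print(L,S)
d=L[0]-S[0]; ang=np.degrees(np.arctan2(d[1],d[0])); print("dist",np.linalg.norm(d),"ang",ang)
u=d/np.linalg.norm(d); O=(L[0]+S[0])/2-u*.0035; print("plate origin",O,"barc",O, "rect centre",onz("wrist",[[322,68],[322,136]],.01,p))
for nm,(a,b,c,e),z,thr in (("bar",(70,95,140,170),.014,0),("copper",(560,75,612,120),.018,1)):
    r=im[b:e,a:c]; h=hsv[b:e,a:c]
    mm=(h[:,:,2]<105) if not thr else ((h[:,:,1]>110)&(h[:,:,0]<20))
    cs=cv2.findContours(mm.astype(np.uint8),0,1)[0]; k=max(cs,key=cv2.contourArea)[:,0]+[a,b]
    for zz in (0,z): print(nm,zz,cv2.minAreaRect((onz("wrist",k,zz,p)*1000).astype(np.float32)))
rel(*(L[0]),.016,ang+180); rel(*(S[0]),.016,ang+180)
```

```text
(array([ 0.63697194, -0.03941103]), np.float64(0.024988685437311624), np.int64(638)) (array([ 0.52089153, -0.02330963]), np.float64(0.01804204292224907), np.int64(377))
dist 0.1171917912076212 ang -7.897049432039837
plate origin [ 0.57546492 -0.03087945] barc [ 0.57546492 -0.03087945] rect centre [[ 0.54399142 -0.02602176]
 [ 0.6073574  -0.03481501]]
bar 0 ((558.3239135742188, -268.49273681640625), (65.28252410888672, 36.96741485595703), 0.6511000990867615)
bar 0.014 ((559.8458862304688, -259.1742858886719), (62.72495651245117, 35.51919174194336), 0.6508620977401733)
copper 0 ((584.3436279296875, 267.418212890625), (26.50409698486328, 59.77687454223633), 22.3112735748291)
copper 0.018 ((584.9898681640625, 252.40545654296875), (25.169095993041992, 56.76594543457031), 22.311120986938477)
REL [ 0.0421 -0.0042  0.1837] wz 0.1 yaw 172.2 q6 -1.61 q1 -0.17 t 4.42 pos [ 0.6794 -0.041   0.1997] open 0.032466922375320326
REL [ 0.1593 -0.0039  0.1838] wz 0.1 yaw 172.2 q6 -1.61 q1 -0.17 t 4.42 pos [ 0.6794 -0.041   0.1997] open 0.032466922375320326
```

move_arm --deltas '[{"x": 0.055,"y": -0.001,"z": 0.02,"wx": 0,"wy": 0,"wz": 0,"hand": 0},{"x": 0.11,"y": -0.003,"z": 0.04,"wx": 0,"wy": 0,"wz": 0,"hand": 0},{"x": 0.159,"y": -0.004,"z": 0.07,"wx": 0,"wy": 0,"wz": 0,"hand": 0},{"x": 0.159,"y": -0.004,"z": 0.12,"wx": 0,"wy": 0,"wz": 0,"hand": 0},{"x": 0.159,"y": -0.004,"z": 0.16,"wx": 0,"wy": 0,"wz": 0,"hand": 0},{"x": 0.159,"y": -0.004,"z": 0.172,"wx": 0,"wy": 0,"wz": 0,"hand": 0},{"x": 0.159,"y": -0.004,"z": 0.178,"wx": 0,"wy": 0,"wz": 0,"hand": 0},{"x": 0.159,"y": -0.004,"z": 0.178,"wx": 0,"wy": 0,"wz": 0,"hand": 0}]'

```text
time: 5.42
tool_pos: [0.5226, -0.0247, 0.0227]
tool_rot: [-3.142, 0.002, 3.005]
contact_force: [-0.7, -0.6, -1.5]
opening: 0.0326
```

Run:
```python
from h import *
rel(.5209,-.0233,.0165,172.1)
```

```text
REL [0.0019 0.0012 0.0062] wz 0.1 yaw 172.2 q6 -1.63 q1 -0.19 t 5.42 pos [ 0.5226 -0.0247  0.0227] open 0.03256359576540252
```

move_arm --deltas '[{"x": 0.002,"y": 0.001,"z": 0.004,"wx": 0,"wy": 0,"wz": 0,"hand": 0},{"x": 0.002,"y": 0.001,"z": 0.007,"wx": 0,"wy": 0,"wz": 0,"hand": 0},{"x": 0.002,"y": 0.001,"z": 0.007,"wx": 0,"wy": 0,"wz": 0,"hand": 0},{"x": 0.002,"y": 0.001,"z": 0.007,"wx": 0,"wy": 0,"wz": 0,"hand": 0.6},{"x": 0.002,"y": 0.001,"z": 0.007,"wx": 0,"wy": 0,"wz": 0,"hand": 0.6},{"x": 0.002,"y": 0.001,"z": 0.007,"wx": 0,"wy": 0,"wz": 0,"hand": 0.6},{"x": 0.002,"y": 0.001,"z": -0.05,"wx": 0,"wy": 0,"wz": 0,"hand": 0.6},{"x": 0.002,"y": 0.001,"z": -0.1,"wx": 0,"wy": 0,"wz": 0,"hand": 0.8}]'

```text
time: 6.42
tool_pos: [0.5197, -0.0236, 0.1228]
tool_rot: [3.141, -0.001, 3.004]
contact_force: [1.0, 0.2, -0.1]
opening: 0.0607
```

Run:
```python
from h import *
rel(.49,-.26,.16,172.1)
```

```text
REL [-0.0029 -0.2383 -0.0373] wz 0.0 yaw 172.1 q6 -1.63 q1 -0.19 t 6.42 pos [ 0.5197 -0.0236  0.1228] open 0.060693798183660164
```

move_arm --deltas '[{"x": -0.001,"y": -0.05,"z": -0.02,"wx": 0,"wy": 0,"wz": 0,"hand": 0.8},{"x": -0.001,"y": -0.1,"z": -0.037,"wx": 0,"wy": 0,"wz": 0,"hand": 0.8},{"x": -0.002,"y": -0.16,"z": -0.037,"wx": 0,"wy": 0,"wz": 0,"hand": 0.8},{"x": -0.003,"y": -0.21,"z": -0.037,"wx": 0,"wy": 0,"wz": 0,"hand": 0.8},{"x": -0.003,"y": -0.238,"z": -0.037,"wx": 0,"wy": 0,"wz": 0,"hand": 0.8},{"x": -0.003,"y": -0.238,"z": -0.037,"wx": 0,"wy": 0,"wz": 0,"hand": 0.8},{"x": -0.003,"y": -0.238,"z": -0.037,"wx": 0,"wy": 0,"wz": 0,"hand": 0.8}]'

```text
time: 7.3
tool_pos: [0.4903, -0.2589, 0.1584]
tool_rot: [3.141, -0.001, 3.005]
contact_force: [0.1, -0.5, 0.1]
opening: 0.0735
```

Run:
```python
from h import *
im,p=shot("wrist","w4.png"); rel(.41,-.258,.006,172.1)
print(proj("wrist",[[.41,-.258,.036],[.521,-.023,.036]],p))
```

```text
REL [ 0.0797 -0.0104  0.1526] wz 0.1 yaw 172.2 q6 -2.06 q1 -0.62 t 7.35 pos [ 0.4904 -0.2586  0.1586] open 0.07375804914014834
[[312.52843892 128.85490451]
 [580.01833887 230.48770166]]
```

View pics/w4.png

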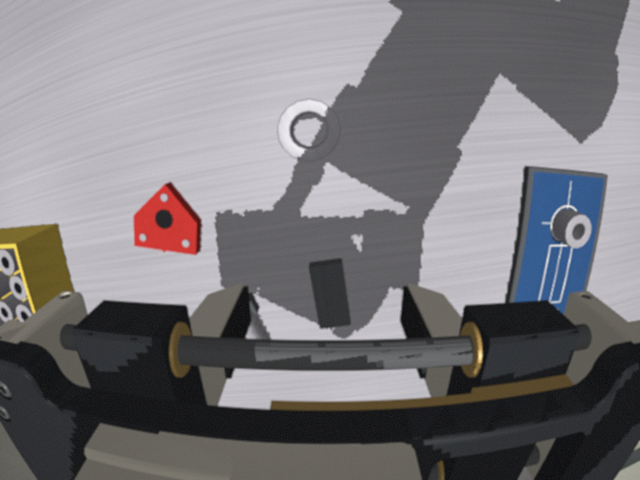

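Large boss top ring centred at about (308,130); the small boss stands on its circle at (575,230); the magnet at (167,220) is clear of the jaws.

Run:
```python
from h import *
p=viewer.camera_params("wrist")
q=onz("wrist",[[308,130],[278,130],[339,130]],.036,p); print(q, np.linalg.norm(q[1]-q[2]))
rel(*q[0],.007,172.1)
```

```text
[[ 0.41053574 -0.26122363]
 [ 0.40707417 -0.28342334]
 [ 0.41372032 -0.23839153]] 0.04551960607768777
REL [ 0.0787 -0.0135  0.1516] wz 0.1 yaw 172.2 q6 -2.06 q1 -0.62 t 7.35 pos [ 0.4904 -0.2586  0.1586] open 0.07375804914014834
```

move_arm --deltas '[{"x": 0.05,"y": -0.009,"z": 0.03,"wx": 0,"wy": 0,"wz": 0,"hand": 0.88},{"x": 0.079,"y": -0.0135,"z": 0.07,"wx": 0,"wy": 0,"wz": 0,"hand": 0.88},{"x": 0.079,"y": -0.0135,"z": 0.11,"wx": 0,"wy": 0,"wz": 0,"hand": 0.88},{"x": 0.079,"y": -0.0135,"z": 0.15,"wx": 0,"wy": 0,"wz": 0,"hand": 0.88},{"x": 0.079,"y": -0.0135,"z": 0.15,"wx": 0,"wy": 0,"wz": 0,"hand": 0.88},{"x": 0.079,"y": -0.0135,"z": 0.15,"wx": 0,"wy": 0,"wz": 0,"hand": 0},{"x": 0.079,"y": -0.0135,"z": 0.15,"wx": 0,"wy": 0,"wz": 0,"hand": 0},{"x": 0.079,"y": -0.0135,"z": 0.15,"wx": 0,"wy": 0,"wz": 0,"hand": 0}]' --grip_force 30

```text
time: 8.35
tool_pos: [0.411, -0.2627, 0.0099]
tool_rot: [-3.14, 0.002, 3.005]
contact_force: [-0.3, -0.4, 0.1]
opening: 0.0557
```

move_arm --deltas '[{"x": 0,"y": 0,"z": 0,"wx": 0,"wy": 0,"wz": 0,"hand": 0},{"x": 0,"y": 0,"z": 0,"wx": 0,"wy": 0,"wz": 0,"hand": 0}]'

```text
time: 8.6
tool_pos: [0.4105, -0.2621, 0.0095]
tool_rot: [3.141, 0.001, 3.004]
contact_force: [1.1, 3.1, 6.1]
opening: 0.0472
```

Run:
```python
from h import *
rel(.637,-.0394,.13,172.1)
```

```text
REL [-0.1939  0.2517 -0.1203] wz 0.0 yaw 172.1 q6 -2.16 q1 -0.73 t 8.6 pos [ 0.4105 -0.2621  0.0095] open 0.047225504839974515
```

move_arm --deltas '[{"x": 0,"y": 0,"z": -0.03,"wx": 0,"wy": 0,"wz": 0,"hand": 0},{"x": 0,"y": 0.01,"z": -0.08,"wx": 0,"wy": 0,"wz": 0,"hand": 0},{"x": -0.03,"y": 0.04,"z": -0.12,"wx": 0,"wy": 0,"wz": 0,"hand": 0},{"x": -0.06,"y": 0.085,"z": -0.12,"wx": 0,"wy": 0,"wz": 0,"hand": 0},{"x": -0.1,"y": 0.13,"z": -0.12,"wx": 0,"wy": 0,"wz": 0,"hand": 0},{"x": -0.14,"y": 0.175,"z": -0.12,"wx": 0,"wy": 0,"wz": 0,"hand": 0},{"x": -0.17,"y": 0.22,"z": -0.12,"wx": 0,"wy": 0,"wz": 0,"hand": 0},{"x": -0.194,"y": 0.252,"z": -0.12,"wx": 0,"wy": 0,"wz": 0,"hand": 0}]'

```text
time: 9.6
tool_pos: [0.6375, -0.037, 0.1278]
tool_rot: [3.141, -0.002, 3.006]
contact_force: [0.9, -0.4, -3.9]
opening: 0.0476
```

move_arm --deltas '[{"x": 0,"y": 0,"z": 0.04,"wx": 0,"wy": 0,"wz": 0,"hand": 0},{"x": 0,"y": 0,"z": 0.08,"wx": 0,"wy": 0,"wz": 0,"hand": 0},{"x": 0,"y": 0,"z": 0.1,"wx": 0,"wy": 0,"wz": 0,"hand": 0},{"x": 0,"y": 0,"z": 0.104,"wx": 0,"wy": 0,"wz": 0,"hand": 0},{"x": 0,"y": 0,"z": 0.104,"wx": 0,"wy": 0,"wz": 0,"hand": 0}]'

```text
time: 10.22
tool_pos: [0.637, -0.0393, 0.025]
tool_rot: [3.142, 0.0, 3.004]
contact_force: [0.2, -0.2, -3.5]
opening: 0.0476
```

Run:
```python
from h import *
rel(.637,-.0394,.0205,172.1)
```

```text
REL [ 0.     -0.0001  0.0045] wz 0.0 yaw 172.1 q6 -1.62 q1 -0.18 t 10.22 pos [ 0.637  -0.0393  0.025 ] open 0.04755161477358142
```

move_arm --deltas '[{"x": 0,"y": 0,"z": 0.003,"wx": 0,"wy": 0,"wz": 0,"hand": 0},{"x": 0,"y": 0,"z": 0.0055,"wx": 0,"wy": 0,"wz": 0,"hand": 0},{"x": 0,"y": 0,"z": 0.0055,"wx": 0,"wy": 0,"wz": 0,"hand": 0},{"x": 0,"y": 0,"z": 0.0055,"wx": 0,"wy": 0,"wz": 0,"hand": 0.7},{"x": 0,"y": 0,"z": 0.0055,"wx": 0,"wy": 0,"wz": 0,"hand": 0.7},{"x": 0,"y": 0,"z": 0.0055,"wx": 0,"wy": 0,"wz": 0,"hand": 0.7},{"x": 0,"y": 0,"z": -0.05,"wx": 0,"wy": 0,"wz": 0,"hand": 0.7},{"x": 0,"y": 0,"z": -0.1,"wx": 0,"wy": 0,"wz": 0,"hand": 0.7}]'

```text
time: 11.22
tool_pos: [0.6368, -0.0392, 0.126]
tool_rot: [3.141, -0.0, 3.005]
contact_force: [1.1, 0.4, 0.1]
opening: 0.0643
```

Run:
```python
from h import *
# bar: side camera + wrist w3 estimate; refine with both fixed views
print(onz("side",[304,180],.007))
for n,(a,b,c,e) in (("side",(285,170,322,190)),("scene",(180,218,220,250))):
    im,p=shot(n); r=im[b:e,a:c]; m=(cv2.cvtColor(r,cv2.COLOR_BGR2GRAY)<110).astype(np.uint8)
    k=max(cv2.findContours(m,0,1)[0],key=cv2.contourArea)[:,0]+[a,b]
    print(n,cv2.minAreaRect((onz(n,k,.007,p)*1000).astype(np.float32)))
rel(.62,-.265,.16,180)
```

```text
[[ 0.55798608 -0.26009762]]
side ((559.9249877929688, -262.5420837402344), (38.90171432495117, 59.10431671142578), 89.55363464355469)
scene ((556.435791015625, -265.5715026855469), (80.8975601196289, 44.72120666503906), 1.7409273386001587)
REL [-0.0109 -0.226  -0.0282] wz -7.8 yaw 172.2 q6 -1.62 q1 -0.18 t 11.32 pos [ 0.6403 -0.0397  0.1315] open 0.06436508185680688
```

move_arm --deltas '[{"x": -0.002,"y": -0.05,"z": -0.02,"wx": 0,"wy": 0,"wz": -4,"hand": 0.65},{"x": -0.005,"y": -0.1,"z": -0.03,"wx": 0,"wy": 0,"wz": -7.8,"hand": 0.65},{"x": -0.01,"y": -0.15,"z": -0.03,"wx": 0,"wy": 0,"wz": -7.8,"hand": 0.65},{"x": -0.015,"y": -0.2,"z": -0.03,"wx": 0,"wy": 0,"wz": -7.8,"hand": 0.65},{"x": -0.02,"y": -0.223,"z": -0.03,"wx": 0,"wy": 0,"wz": -7.8,"hand": 0.65},{"x": -0.02,"y": -0.223,"z": -0.03,"wx": 0,"wy": 0,"wz": -7.8,"hand": 0.65},{"x": -0.02,"y": -0.223,"z": -0.03,"wx": 0,"wy": 0,"wz": -7.8,"hand": 0.65}]'

```text
time: 12.2
tool_pos: [0.6261, -0.2617, 0.1543]
tool_rot: [3.141, -0.001, 3.141]
contact_force: [-0.8, 0.8, -0.4]
opening: 0.06
```

Run:
```python
from h import *
im,p=shot("wrist","w5.png")
a=proj("wrist",[.559,-.262,.014],p)[0]; print(a)
cv2.imwrite("pics/w5c.png",cv2.resize(im[60:330,120:520],None,fx=1.5,fy=1.5))
rel(.559,-.262,.004,180)
```

```text
[325.5389482  144.29787294]
REL [ 0.0672 -0.0007  0.1505] wz 0.0 yaw -180.0 q6 -2.08 q1 -0.51 t 12.25 pos [ 0.6263 -0.2613  0.1545] open 0.059432166575636755
```

View pics/w5c.png

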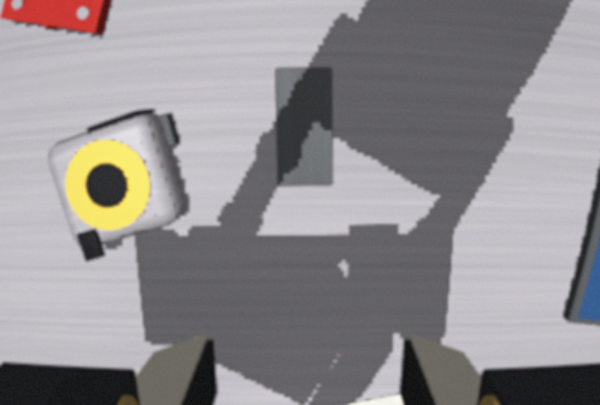

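Bar at full-frame pixels x 304–341, y 105–183 (square to the tool); the tape's near edge at x≈243 leaves room for the finger with the opening reduced.

Run:
```python
from h import *
p=viewer.camera_params("wrist")
q=onz("wrist",[[304,105.3],[341.3,105.3],[304,183.3],[341.3,183.3]],.014,p); print(q,q.mean(0))
rel(*q.mean(0),.004,180)
```

```text
[[ 0.52774836 -0.2786576 ]
 [ 0.52782962 -0.24931836]
 [ 0.59079504 -0.27922732]
 [ 0.59085687 -0.24901599]] [ 0.55930747 -0.26405482]
REL [ 0.0669 -0.0028  0.1505] wz 0.0 yaw -180.0 q6 -2.08 q1 -0.51 t 12.25 pos [ 0.6263 -0.2613  0.1545] open 0.059432166575636755
```

move_arm --deltas '[{"x": 0.04,"y": -0.002,"z": 0.03,"wx": 0,"wy": 0,"wz": 0,"hand": 0.54},{"x": 0.067,"y": -0.003,"z": 0.06,"wx": 0,"wy": 0,"wz": 0,"hand": 0.54},{"x": 0.067,"y": -0.003,"z": 0.1,"wx": 0,"wy": 0,"wz": 0,"hand": 0.54},{"x": 0.067,"y": -0.003,"z": 0.14,"wx": 0,"wy": 0,"wz": 0,"hand": 0.54},{"x": 0.067,"y": -0.003,"z": 0.151,"wx": 0,"wy": 0,"wz": 0,"hand": 0.54},{"x": 0.067,"y": -0.003,"z": 0.151,"wx": 0,"wy": 0,"wz": 0,"hand": 0.54},{"x": 0.067,"y": -0.003,"z": 0.151,"wx": 0,"wy": 0,"wz": 0,"hand": 0},{"x": 0.067,"y": -0.003,"z": 0.151,"wx": 0,"wy": 0,"wz": 0,"hand": 0}]'

```text
time: 13.25
tool_pos: [0.5601, -0.2661, 0.0053]
tool_rot: [-3.14, 0.002, 3.141]
contact_force: [0.4, 3.6, 1.5]
opening: 0.0342
```

move_arm --deltas '[{"x": 0,"y": 0,"z": 0,"wx": 0,"wy": 0,"wz": 0,"hand": 0},{"x": 0,"y": 0,"z": 0,"wx": 0,"wy": 0,"wz": 0,"hand": 0}]'

```text
time: 13.5
tool_pos: [0.5599, -0.2658, 0.005]
tool_rot: [-3.141, 0.002, 3.141]
contact_force: [0.4, 2.7, 5.7]
opening: 0.0298
```

Run:
```python
from h import *
rel(.5755,-.0309,.13,172.1)
```

```text
REL [-0.0156  0.2348 -0.125 ] wz 7.8 yaw 179.9 q6 -2.14 q1 -0.57 t 13.5 pos [ 0.5599 -0.2658  0.005 ] open 0.029834852544661446
```

move_arm --deltas '[{"x": 0,"y": 0,"z": -0.03,"wx": 0,"wy": 0,"wz": 0,"hand": 0},{"x": 0,"y": 0.01,"z": -0.08,"wx": 0,"wy": 0,"wz": 0,"hand": 0},{"x": -0.002,"y": 0.04,"z": -0.12,"wx": 0,"wy": 0,"wz": 2,"hand": 0},{"x": -0.005,"y": 0.09,"z": -0.125,"wx": 0,"wy": 0,"wz": 4,"hand": 0},{"x": -0.008,"y": 0.14,"z": -0.125,"wx": 0,"wy": 0,"wz": 6,"hand": 0},{"x": -0.012,"y": 0.19,"z": -0.125,"wx": 0,"wy": 0,"wz": 7.8,"hand": 0},{"x": -0.0156,"y": 0.2348,"z": -0.125,"wx": 0,"wy": 0,"wz": 7.8,"hand": 0},{"x": -0.0156,"y": 0.2348,"z": -0.125,"wx": 0,"wy": 0,"wz": 7.8,"hand": 0}]'

```text
time: 14.5
tool_pos: [0.5747, -0.028, 0.1286]
tool_rot: [3.141, -0.001, 3.009]
contact_force: [0.7, -1.3, -2.2]
opening: 0.0295
```

move_arm --deltas '[{"x": 0,"y": 0,"z": 0.04,"wx": 0,"wy": 0,"wz": 0,"hand": 0},{"x": 0,"y": 0,"z": 0.065,"wx": 0,"wy": 0,"wz": 0,"hand": 0},{"x": 0,"y": 0,"z": 0.065,"wx": 0,"wy": 0,"wz": 0,"hand": 0}]'

```text
time: 14.88
tool_pos: [0.5734, -0.0317, 0.0618]
tool_rot: [-3.142, -0.005, 3.004]
contact_force: [-0.3, -0.3, -2.7]
opening: 0.0296
```

Run:
```python
from h import *
im,p=shot("wrist","w6.png")
cv2.imwrite("pics/w6c.png",cv2.resize(im[130:450,180:480],None,fx=1.8,fy=1.8))
rel(.5755,-.0309,.016,172.1)
```

```text
REL [-0.0008  0.001   0.0473] wz 0.0 yaw 172.1 q6 -1.62 q1 -0.19 t 14.93 pos [ 0.5746 -0.0318  0.0633] open 0.029652177220791266
```

View pics/w6c.png

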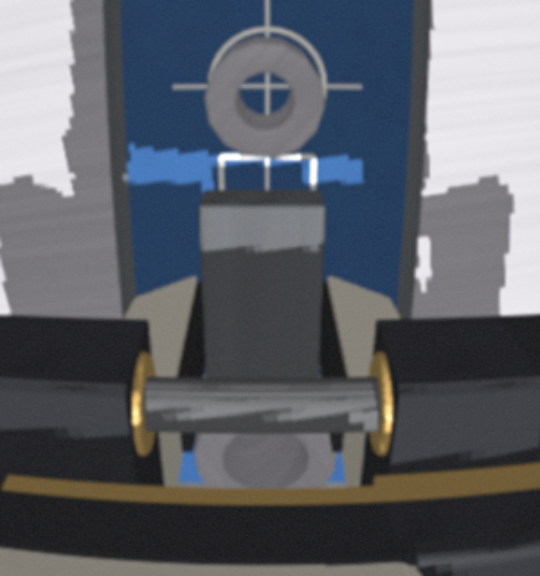

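The small boss sits on its circle (crosshair visible in the bore) and the bar is held square above its outline. Lowering it.

move_arm --deltas '[{"x": -0.001,"y": 0.001,"z": 0.025,"wx": 0,"wy": 0,"wz": 0,"hand": 0},{"x": -0.001,"y": 0.001,"z": 0.04,"wx": 0,"wy": 0,"wz": 0,"hand": 0},{"x": -0.001,"y": 0.001,"z": 0.047,"wx": 0,"wy": 0,"wz": 0,"hand": 0},{"x": -0.001,"y": 0.001,"z": 0.0485,"wx": 0,"wy": 0,"wz": 0,"hand": 0},{"x": -0.001,"y": 0.001,"z": 0.0485,"wx": 0,"wy": 0,"wz": 0,"hand": 0},{"x": -0.001,"y": 0.001,"z": 0.0485,"wx": 0,"wy": 0,"wz": 0,"hand": 0}]'

```text
time: 15.68
tool_pos: [0.5765, -0.0302, 0.0158]
tool_rot: [3.142, 0.001, 3.005]
contact_force: [-0.8, -0.2, -1.9]
opening: 0.0295
```

Run:
```python
from h import *
rel(.5755,-.0309,.0155,172.1); print(monitor.observe()["contact_force"])
```

```text
REL [ 0.0009 -0.0008  0.0003] wz 0.1 yaw 172.2 q6 -1.62 q1 -0.19 t 15.68 pos [ 0.5765 -0.0302  0.0158] open 0.029456269240259635
[-0.80489993 -0.1950502  -1.88489543]
```

move_arm --deltas '[{"x": 0.001,"y": -0.001,"z": 0.001,"wx": 0,"wy": 0,"wz": 0,"hand": 0},{"x": 0.001,"y": -0.001,"z": 0.001,"wx": 0,"wy": 0,"wz": 0,"hand": 0},{"x": 0.001,"y": -0.001,"z": 0.001,"wx": 0,"wy": 0,"wz": 0,"hand": 0.5},{"x": 0.001,"y": -0.001,"z": 0.001,"wx": 0,"wy": 0,"wz": 0,"hand": 0.5},{"x": 0.001,"y": -0.001,"z": 0.001,"wx": 0,"wy": 0,"wz": 0,"hand": 0.5},{"x": 0.001,"y": -0.001,"z": -0.04,"wx": 0,"wy": 0,"wz": 0,"hand": 0.5},{"x": 0.001,"y": -0.001,"z": -0.1,"wx": 0,"wy": 0,"wz": 0,"hand": 0.5},{"x": 0.001,"y": -0.001,"z": -0.15,"wx": 0,"wy": 0,"wz": 0,"hand": 0.5}]'

```text
time: 16.68
tool_pos: [0.575, -0.0311, 0.1672]
tool_rot: [-3.142, 0.001, 3.005]
contact_force: [0.0, 1.2, 0.3]
opening: 0.0458
```

Run:
```python
from h import *
for n,(a,b,c,e) in (("side",(252,340,292,395)),("scene",(405,290,455,322))):
    im,p=shot(n); h=cv2.cvtColor(im[b:e,a:c],cv2.COLOR_BGR2HSV); m=((h[:,:,1]>90)&((h[:,:,0]<14))).astype(np.uint8)
    k=max(cv2.findContours(m,0,1)[0],key=cv2.contourArea)[:,0]+[a,b]
    print(n,cv2.minAreaRect((onz(n,k,.009,p)*1000).astype(np.float32)))
rel(.655,.26,.16,180)
```

```text
side ((585.55224609375, 256.5026550292969), (23.023038864135742, 48.48249816894531), 22.419696807861328)
scene ((580.755859375, 259.30230712890625), (41.099613189697266, 50.27015686035156), 24.705543518066406)
REL [-0.0363  0.2994  0.0115] wz -7.8 yaw 172.2 q6 -1.62 q1 -0.19 t 16.77 pos [ 0.578  -0.0316  0.1713] open 0.04625101584580957
```

Run:
```python
from h import *
rel(.608,.203,.155,112.4)
```

```text
REL [0.0025 0.2365 0.0161] wz 59.8 yaw 172.2 q6 -1.62 q1 -0.19 t 16.77 pos [ 0.578  -0.0316  0.1713] open 0.04625101584580957
```

move_arm --deltas '[{"x": 0,"y": 0.05,"z": 0.0,"wx": 0,"wy": 0,"wz": 10,"hand": 0.5},{"x": 0.001,"y": 0.1,"z": 0.005,"wx": 0,"wy": 0,"wz": 20,"hand": 0.5},{"x": 0.001,"y": 0.15,"z": 0.01,"wx": 0,"wy": 0,"wz": 30,"hand": 0.5},{"x": 0.002,"y": 0.2,"z": 0.016,"wx": 0,"wy": 0,"wz": 40,"hand": 0.5},{"x": 0.002,"y": 0.236,"z": 0.016,"wx": 0,"wy": 0,"wz": 50,"hand": 0.5},{"x": 0.002,"y": 0.236,"z": 0.016,"wx": 0,"wy": 0,"wz": 59.8,"hand": 0.5},{"x": 0.002,"y": 0.236,"z": 0.016,"wx": 0,"wy": 0,"wz": 59.8,"hand": 0.5},{"x": 0.002,"y": 0.236,"z": 0.016,"wx": 0,"wy": 0,"wz": 59.8,"hand": 0.5}]'

```text
time: 17.77
tool_pos: [0.6051, 0.2025, 0.1488]
tool_rot: [-3.141, -0.0, 1.964]
contact_force: [-0.4, -0.0, 0.4]
opening: 0.0461
```

Run:
```python
from h import *
im,p=shot("wrist","w7.png"); h=cv2.cvtColor(im,cv2.COLOR_BGR2HSV)
m=((h[:,:,1]>110)&(h[:,:,0]<14)&(h[:,:,2]>60)).astype(np.uint8)
for k in cv2.findContours(m,0,1)[0]:
    if cv2.contourArea(k)>300: print(cv2.boundingRect(k),cv2.minAreaRect(k),cv2.minAreaRect((onz("wrist",k[:,0],.018,p)*1000).astype(np.float32)))
cv2.imwrite("pics/w7c.png",cv2.resize(im[40:340,120:520],None,fx=1.5,fy=1.5))
rel(.585,.257,.0055,112.4)
```

```text
(314, 123, 30, 61) ((328.5, 153.0), (60.0, 29.0), 90.0) ((584.2020263671875, 258.8922119140625), (22.40821075439453, 47.02680206298828), 22.151708602905273)
REL [0.0581 0.0022 0.1435] wz 0.1 yaw 112.5 q6 -0.19 q1 0.2 t 17.82 pos [0.6052 0.2024 0.149 ] open 0.0459127537155374
```

View pics/w7c.png

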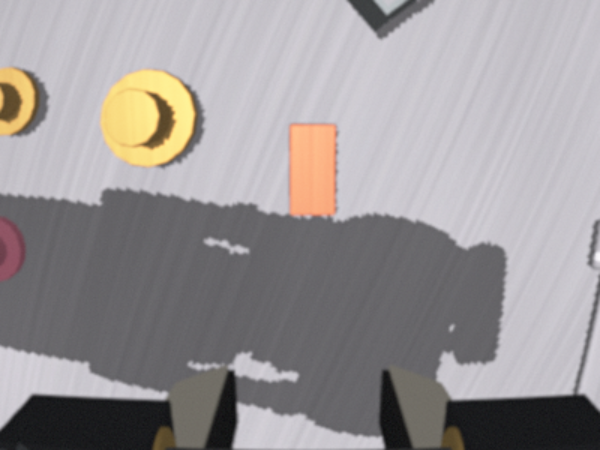

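Copper at full-frame (328,153), 47×22 mm and square to the jaws; the big brass plug is 60+ mm clear.

move_arm --deltas '[{"x": 0.04,"y": 0.001,"z": 0.03,"wx": 0,"wy": 0,"wz": 0,"hand": 0.5},{"x": 0.06,"y": 0.002,"z": 0.06,"wx": 0,"wy": 0,"wz": 0,"hand": 0.5},{"x": 0.06,"y": 0.002,"z": 0.1,"wx": 0,"wy": 0,"wz": 0,"hand": 0.5},{"x": 0.06,"y": 0.002,"z": 0.135,"wx": 0,"wy": 0,"wz": 0,"hand": 0.5},{"x": 0.06,"y": 0.002,"z": 0.143,"wx": 0,"wy": 0,"wz": 0,"hand": 0.5},{"x": 0.06,"y": 0.002,"z": 0.143,"wx": 0,"wy": 0,"wz": 0,"hand": 0.5},{"x": 0.06,"y": 0.002,"z": 0.143,"wx": 0,"wy": 0,"wz": 0,"hand": 0},{"x": 0.06,"y": 0.002,"z": 0.143,"wx": 0,"wy": 0,"wz": 0,"hand": 0}]'

```text
time: 18.82
tool_pos: [0.5852, 0.2595, 0.0078]
tool_rot: [3.139, 0.0, 1.961]
contact_force: [0.0, 0.1, -0.1]
opening: 0.0304
```

move_arm --deltas '[{"x": 0,"y": 0,"z": 0,"wx": 0,"wy": 0,"wz": 0,"hand": 0},{"x": 0,"y": 0,"z": 0,"wx": 0,"wy": 0,"wz": 0,"hand": 0},{"x": 0,"y": 0,"z": 0,"wx": 0,"wy": 0,"wz": 0,"hand": 0}]'

```text
time: 19.2
tool_pos: [0.5847, 0.2594, 0.0073]
tool_rot: [3.14, 0.0, 1.961]
contact_force: [-2.0, -1.7, 6.3]
opening: 0.0231
```

Run:
```python
from h import *
rel(.5755,-.0309,.13,172.1)
```

```text
REL [-0.265  -0.1188 -0.1228] wz -59.7 yaw 112.4 q6 -0.09 q1 0.3 t 19.2 pos [0.5847 0.2594 0.0073] open 0.023074104113076466
```

move_arm --deltas '[{"x": 0,"y": 0,"z": -0.04,"wx": 0,"wy": 0,"wz": 0,"hand": 0},{"x": -0.02,"y": -0.01,"z": -0.09,"wx": 0,"wy": 0,"wz": -9,"hand": 0},{"x": -0.06,"y": -0.03,"z": -0.123,"wx": 0,"wy": 0,"wz": -18,"hand": 0},{"x": -0.11,"y": -0.05,"z": -0.123,"wx": 0,"wy": 0,"wz": -28,"hand": 0},{"x": -0.16,"y": -0.07,"z": -0.123,"wx": 0,"wy": 0,"wz": -38,"hand": 0},{"x": -0.21,"y": -0.09,"z": -0.123,"wx": 0,"wy": 0,"wz": -48,"hand": 0},{"x": -0.25,"y": -0.11,"z": -0.123,"wx": 0,"wy": 0,"wz": -58,"hand": 0},{"x": -0.265,"y": -0.119,"z": -0.123,"wx": 0,"wy": 0,"wz": -59.7,"hand": 0}]'

```text
time: 20.2
tool_pos: [0.5746, -0.0337, 0.1289]
tool_rot: [-3.141, -0.0, 3.003]
contact_force: [0.4, 0.1, -1.8]
opening: 0.0239
```

move_arm --deltas '[{"x": 0,"y": 0,"z": 0.03,"wx": 0,"wy": 0,"wz": 0,"hand": 0},{"x": 0,"y": 0,"z": 0.05,"wx": 0,"wy": 0,"wz": 0,"hand": 0},{"x": 0,"y": 0,"z": 0.05,"wx": 0,"wy": 0,"wz": 0,"hand": 0},{"x": 0,"y": 0,"z": 0.05,"wx": 0,"wy": 0,"wz": 0,"hand": 0}]'

```text
time: 20.7
tool_pos: [0.5755, -0.031, 0.0799]
tool_rot: [3.142, 0.001, 3.003]
contact_force: [-0.4, 0.2, -0.9]
opening: 0.0236
```

Run:
```python
from h import *
im,p=shot("wrist","w8.png")
cv2.imwrite("pics/w8c.png",cv2.resize(im[130:450,180:480],None,fx=1.8,fy=1.8))
print(proj("wrist",[[.5755,-.0309,.024]],p))
rel(.5755,-.0309,.0315,172.1)
```

```text
[[326.70859085 261.94931425]]
REL [0.0003 0.0001 0.0487] wz -0.0 yaw 172.1 q6 -1.62 q1 -0.19 t 20.75 pos [ 0.5757 -0.031   0.0802] open 0.023974901334812785
```

View pics/w8c.png

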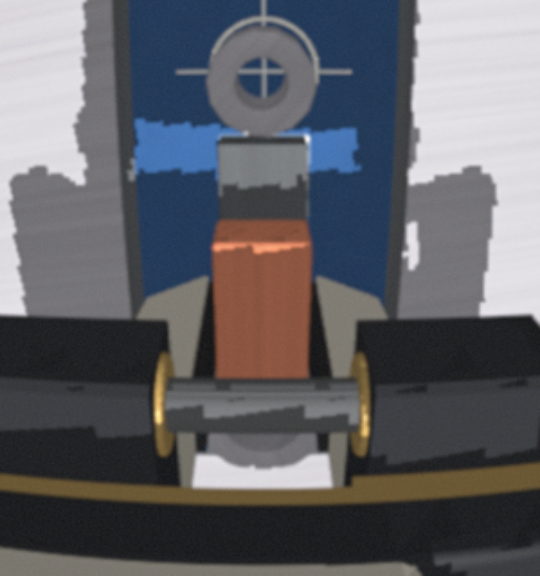

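The bar lies on its outline at (262,165), and the copper is held straight above it at (262,300).

move_arm --deltas '[{"x": 0,"y": 0,"z": 0.03,"wx": 0,"wy": 0,"wz": 0,"hand": 0},{"x": 0,"y": 0,"z": 0.044,"wx": 0,"wy": 0,"wz": 0,"hand": 0},{"x": 0,"y": 0,"z": 0.048,"wx": 0,"wy": 0,"wz": 0,"hand": 0},{"x": 0,"y": 0,"z": 0.0495,"wx": 0,"wy": 0,"wz": 0,"hand": 0},{"x": 0,"y": 0,"z": 0.0495,"wx": 0,"wy": 0,"wz": 0,"hand": 0},{"x": 0,"y": 0,"z": 0.0495,"wx": 0,"wy": 0,"wz": 0,"hand": 0}]'

```text
time: 21.5
tool_pos: [0.575, -0.0309, 0.0313]
tool_rot: [3.142, 0.0, 3.003]
contact_force: [-4.6, 0.6, 4.8]
opening: 0.0237
```

move_arm --deltas '[{"x": 0,"y": 0,"z": 0,"wx": 0,"wy": 0,"wz": 0,"hand": 0.5},{"x": 0,"y": 0,"z": 0,"wx": 0,"wy": 0,"wz": 0,"hand": 0.5},{"x": 0,"y": 0,"z": 0,"wx": 0,"wy": 0,"wz": 0,"hand": 0.5},{"x": 0,"y": 0,"z": -0.04,"wx": 0,"wy": 0,"wz": 0,"hand": 0.5},{"x": 0,"y": 0,"z": -0.1,"wx": 0,"wy": 0,"wz": 0,"hand": 0.5},{"x": 0,"y": 0,"z": -0.135,"wx": 0,"wy": 0,"wz": 0,"hand": 0.5},{"x": 0,"y": 0,"z": -0.135,"wx": 0,"wy": 0,"wz": 0,"hand": 0.5}]'

```text
time: 22.38
tool_pos: [0.5768, -0.0313, 0.168]
tool_rot: [-3.141, 0.007, 3.003]
contact_force: [0.5, -0.0, -1.2]
opening: 0.0462
```

Run:
```python
from h import *
rel(.46,.204,.165,147)
```

```text
REL [0.1482 0.2169 0.0019] wz 25.1 yaw 172.1 q6 -1.62 q1 -0.19 t 22.38 pos [ 0.5768 -0.0313  0.168 ] open 0.04619750495302141
```

move_arm --deltas '[{"x": 0.03,"y": 0.044,"z": 0,"wx": 0,"wy": 0,"wz": 6,"hand": 0.5},{"x": 0.06,"y": 0.088,"z": 0,"wx": 0,"wy": 0,"wz": 12,"hand": 0.5},{"x": 0.09,"y": 0.132,"z": 0,"wx": 0,"wy": 0,"wz": 18,"hand": 0.5},{"x": 0.12,"y": 0.175,"z": 0,"wx": 0,"wy": 0,"wz": 25,"hand": 0.5},{"x": 0.148,"y": 0.217,"z": 0,"wx": 0,"wy": 0,"wz": 25,"hand": 0.5},{"x": 0.148,"y": 0.217,"z": 0,"wx": 0,"wy": 0,"wz": 25,"hand": 0.5},{"x": 0.148,"y": 0.217,"z": 0,"wx": 0,"wy": 0,"wz": 25,"hand": 0.5}]'

```text
time: 23.25
tool_pos: [0.4583, 0.204, 0.1639]
tool_rot: [-3.14, -0.001, 2.567]
contact_force: [-0.1, -1.1, -0.7]
opening: 0.0458
```

Run:
```python
from h import *
im,p=shot("wrist","w9.png")
print(proj("wrist",[[.4045,.2365,.036],[.4045,.2365,.016],[.493,.255,.016]],p))
cv2.imwrite("pics/w9c.png",cv2.resize(im[20:340,160:480],None,fx=1.8,fy=1.8))
rel(.4045,.2365,.012,147)
```

```text
[[323.60990273 150.18440717]
 [323.73425483 148.51726449]
 [397.62955663 224.34058238]]
REL [ 0.0633 -0.0017  0.1521] wz 0.0 yaw 147.0 q6 -0.73 q1 0.26 t 23.3 pos [0.4587 0.2035 0.164 ] open 0.046094896961652226
```

View pics/w9c.png

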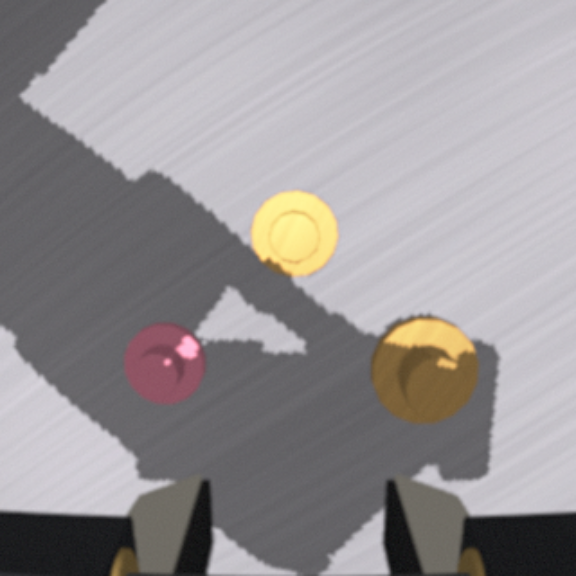

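Plug at full-frame (323.6,150), with the larger brass at (396,226) and the pink one at (252,222); the jaws fit between them. The grip has to be taken above the flange.

Run:
```python
from h import *
p=viewer.camera_params("wrist")
a=onz("wrist",[323.6,151.7],.036,p)[0]; b=onz("wrist",[323.6,149.4],.016,p)[0]; w=onz("wrist",[[299.5,149.4],[347.7,149.4]],.016,p)
print(a,b,np.linalg.norm(w[0]-w[1])); rel(*((a+b)/2),.019,147)
```

```text
[0.40591397 0.23549348] [0.40549305 0.23565242] 0.0394007321492269
REL [ 0.0618 -0.0018  0.1451] wz 0.0 yaw 147.0 q6 -0.73 q1 0.26 t 23.3 pos [0.4587 0.2035 0.164 ] open 0.046094896961652226
```

move_arm --deltas '[{"x": 0.04,"y": -0.001,"z": 0.02,"wx": 0,"wy": 0,"wz": 0,"hand": 0.5},{"x": 0.062,"y": -0.002,"z": 0.06,"wx": 0,"wy": 0,"wz": 0,"hand": 0.5},{"x": 0.062,"y": -0.002,"z": 0.11,"wx": 0,"wy": 0,"wz": 0,"hand": 0.5},{"x": 0.062,"y": -0.002,"z": 0.14,"wx": 0,"wy": 0,"wz": 0,"hand": 0.5},{"x": 0.062,"y": -0.002,"z": 0.145,"wx": 0,"wy": 0,"wz": 0,"hand": 0.5},{"x": 0.062,"y": -0.002,"z": 0.145,"wx": 0,"wy": 0,"wz": 0,"hand": 0.5},{"x": 0.062,"y": -0.002,"z": 0.145,"wx": 0,"wy": 0,"wz": 0,"hand": 0},{"x": 0.062,"y": -0.002,"z": 0.145,"wx": 0,"wy": 0,"wz": 0,"hand": 0}]' --grip_force 20

```text
time: 24.3
tool_pos: [0.4061, 0.2366, 0.0208]
tool_rot: [3.14, 0.001, 2.566]
contact_force: [-0.6, -0.5, 0.3]
opening: 0.0303
```

move_arm --deltas '[{"x": 0,"y": 0,"z": 0,"wx": 0,"wy": 0,"wz": 0,"hand": 0},{"x": 0,"y": 0,"z": 0,"wx": 0,"wy": 0,"wz": 0,"hand": 0},{"x": 0,"y": 0,"z": 0,"wx": 0,"wy": 0,"wz": 0,"hand": 0}]'

```text
time: 24.68
tool_pos: [0.4057, 0.2366, 0.0203]
tool_rot: [3.141, 0.001, 2.567]
contact_force: [-0.8, -1.0, 6.1]
opening: 0.021
```

Run:
```python
from h import *
rel(.637,-.0394,.16,172.1)
```

```text
REL [-0.3443 -0.1057 -0.1395] wz -25.0 yaw 147.1 q6 -0.63 q1 0.36 t 24.68 pos [0.4057 0.2366 0.0203] open 0.021044730134664815
```

move_arm --deltas '[{"x": 0,"y": 0,"z": -0.04,"wx": 0,"wy": 0,"wz": 0,"hand": 0},{"x": -0.02,"y": -0.01,"z": -0.09,"wx": 0,"wy": 0,"wz": -4,"hand": 0},{"x": -0.07,"y": -0.025,"z": -0.12,"wx": 0,"wy": 0,"wz": -8,"hand": 0},{"x": -0.125,"y": -0.04,"z": -0.14,"wx": 0,"wy": 0,"wz": -12,"hand": 0},{"x": -0.18,"y": -0.057,"z": -0.14,"wx": 0,"wy": 0,"wz": -16,"hand": 0},{"x": -0.235,"y": -0.075,"z": -0.14,"wx": 0,"wy": 0,"wz": -20,"hand": 0},{"x": -0.29,"y": -0.09,"z": -0.14,"wx": 0,"wy": 0,"wz": -25,"hand": 0},{"x": -0.344,"y": -0.106,"z": -0.14,"wx": 0,"wy": 0,"wz": -25,"hand": 0}]'

```text
time: 25.68
tool_pos: [0.6371, -0.041, 0.1591]
tool_rot: [3.141, -0.001, 3.004]
contact_force: [0.8, 0.2, -0.8]
opening: 0.0209
```

move_arm --deltas '[{"x": -0.05,"y": 0,"z": 0,"wx": 0,"wy": 0,"wz": 0,"hand": 0},{"x": -0.06,"y": 0,"z": 0,"wx": 0,"wy": 0,"wz": 0,"hand": 0},{"x": -0.06,"y": 0,"z": 0,"wx": 0,"wy": 0,"wz": 0,"hand": 0},{"x": -0.06,"y": 0,"z": 0,"wx": 0,"wy": 0,"wz": 0,"hand": 0}]'

```text
time: 26.18
tool_pos: [0.695, -0.0475, 0.1594]
tool_rot: [3.141, -0.001, 3.003]
contact_force: [-0.3, -0.5, -0.9]
opening: 0.0214
```

Run:
```python
from h import *
im,p=shot("wrist","w10.png")
print(proj("wrist",[[.637,-.0394,.046],[.637,-.0394,.01]],p))
cv2.imwrite("pics/w10c.png",cv2.resize(im[40:400,180:480],None,fx=1.6,fy=1.6))
rel(.637,-.0394,.09,172.1)
```

```text
[[326.27169944 157.93853149]
 [326.12707201 154.08047911]]
REL [0.0585 0.     0.0698] wz -0.0 yaw 172.1 q6 -1.61 q1 -0.18 t 26.23 pos [ 0.695  -0.0475  0.1597] open 0.020945379296746763
```

View pics/w10c.png

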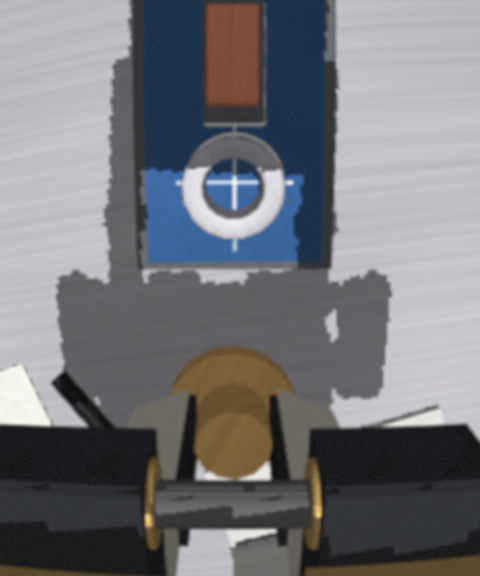

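The large boss ring is at full-frame (326,156), centred on its crosshair at (326.6,154). The plug hangs upright in the jaws, and bar and copper are in line.

Run:
```python
from h import *
p=viewer.camera_params("wrist")
q=onz("wrist",[[325.9,156.3],[293.1,156.3],[358.7,156.3]],.046,p); print(q,np.linalg.norm(q[1]-q[2]))
rel(*q[0],.075,172.1)
```

```text
[[ 0.63592886 -0.03949707]
 [ 0.63244711 -0.06313745]
 [ 0.6390985  -0.01580324]] 0.04779925089901379
REL [ 0.0596 -0.0002  0.0848] wz -0.0 yaw 172.1 q6 -1.61 q1 -0.18 t 26.23 pos [ 0.695  -0.0475  0.1597] open 0.020945379296746763
```

move_arm --deltas '[{"x": 0.04,"y": 0,"z": 0.01,"wx": 0,"wy": 0,"wz": 0,"hand": 0},{"x": 0.0595,"y": 0,"z": 0.03,"wx": 0,"wy": 0,"wz": 0,"hand": 0},{"x": 0.0595,"y": 0,"z": 0.06,"wx": 0,"wy": 0,"wz": 0,"hand": 0},{"x": 0.0595,"y": 0,"z": 0.08,"wx": 0,"wy": 0,"wz": 0,"hand": 0},{"x": 0.0595,"y": 0,"z": 0.084,"wx": 0,"wy": 0,"wz": 0,"hand": 0},{"x": 0.0595,"y": 0,"z": 0.084,"wx": 0,"wy": 0,"wz": 0,"hand": 0},{"x": 0.0595,"y": 0,"z": 0.084,"wx": 0,"wy": 0,"wz": 0,"hand": 0}]'

```text
time: 27.1
tool_pos: [0.6375, -0.0398, 0.077]
tool_rot: [-3.142, 0.002, 3.003]
contact_force: [-0.2, -0.3, -0.7]
opening: 0.0211
```

Run:
```python
from h import *
rel(.6362,-.0395,.0585,172.1); print(monitor.observe()["contact_force"])
```

```text
REL [0.0013 0.0001 0.0185] wz -0.0 yaw 172.1 q6 -1.61 q1 -0.18 t 27.1 pos [ 0.6375 -0.0398  0.077 ] open 0.021095023144566693
[-0.19295636 -0.31448183 -0.74782174]
```

Correct by 1 mm and insert gently, watching the force.

move_arm --deltas '[{"x": 0.001,"y": 0,"z": 0.004,"wx": 0,"wy": 0,"wz": 0,"hand": 0},{"x": 0.001,"y": 0,"z": 0.008,"wx": 0,"wy": 0,"wz": 0,"hand": 0},{"x": 0.001,"y": 0,"z": 0.012,"wx": 0,"wy": 0,"wz": 0,"hand": 0},{"x": 0.001,"y": 0,"z": 0.015,"wx": 0,"wy": 0,"wz": 0,"hand": 0},{"x": 0.001,"y": 0,"z": 0.017,"wx": 0,"wy": 0,"wz": 0,"hand": 0},{"x": 0.001,"y": 0,"z": 0.017,"wx": 0,"wy": 0,"wz": 0,"hand": 0}]'

```text
time: 27.85
tool_pos: [0.6359, -0.0396, 0.0587]
tool_rot: [3.142, 0.0, 3.003]
contact_force: [-0.3, 0.5, -1.2]
opening: 0.021
```

move_arm --deltas '[{"x": 0,"y": 0,"z": 0.001,"wx": 0,"wy": 0,"wz": 0,"hand": 0},{"x": 0,"y": 0,"z": 0.001,"wx": 0,"wy": 0,"wz": 0,"hand": 0},{"x": 0,"y": 0,"z": 0.001,"wx": 0,"wy": 0,"wz": 0,"hand": 0.5},{"x": 0,"y": 0,"z": 0.001,"wx": 0,"wy": 0,"wz": 0,"hand": 0.5},{"x": 0,"y": 0,"z": 0.001,"wx": 0,"wy": 0,"wz": 0,"hand": 0.5},{"x": 0,"y": 0,"z": -0.04,"wx": 0,"wy": 0,"wz": 0,"hand": 0.5},{"x": 0,"y": 0,"z": -0.1,"wx": 0,"wy": 0,"wz": 0,"hand": 0.5},{"x": -0.05,"y": 0,"z": -0.12,"wx": 0,"wy": 0,"wz": 0,"hand": 0.5}]'

```text
time: 28.85
tool_pos: [0.6856, -0.0462, 0.1842]
tool_rot: [-3.142, 0.005, 3.003]
contact_force: [2.0, 0.8, 0.1]
opening: 0.0459
```

move_arm --deltas '[{"x": -0.025,"y": 0,"z": 0,"wx": 0,"wy": 0,"wz": 0,"hand": 0.5},{"x": -0.025,"y": 0,"z": 0,"wx": 0,"wy": 0,"wz": 0,"hand": 0.5},{"x": -0.025,"y": 0,"z": 0,"wx": 0,"wy": 0,"wz": 0,"hand": 0.5},{"x": -0.025,"y": 0,"z": 0,"wx": 0,"wy": 0,"wz": 0,"hand": 0.5}]'

```text
time: 29.35
tool_pos: [0.7092, -0.0497, 0.1786]
tool_rot: [3.141, -0.001, 3.003]
contact_force: [-0.3, -0.3, -0.5]
opening: 0.0459
```

Run:
```python
from h import *
im,p=shot("wrist","w11.png"); s,_=shot("side","s11.png"); print(monitor.observe()["tool_pos"])
u=np.array([.63697-.52089,-.03941+.02331]);u/=np.linalg.norm(u);O=np.array([.57546,-.03088])
for n,a,z in(("large",.062,.046),("small",-.055,.036),("bar",0,.024),("copper",0,.042),("plugtop",.062,.074)): print(n,proj("wrist",[*(O+u*a),z],p).round(1))
a=cv2.resize(im[0:300,200:450],None,fx=1.9,fy=1.9); b=cv2.resize(s[205:290,215:365],None,fx=2.1,fy=2.1)
c=np.zeros((a.shape[0],a.shape[1]+b.shape[1],3),np.uint8); c[:,:a.shape[1]]=a; c[:b.shape[0],a.shape[1]:]=b
cv2.imwrite("pics/w11c.png",c)
```

```text
[ 0.70957583 -0.04980531  0.17894936]
large [[326.4 137.1]]
small [[326.   -2.8]]
bar [[326.1  63. ]]
copper [[326.2  59.3]]
plugtop [[326.5 138.4]]
```

View pics/w11c.png

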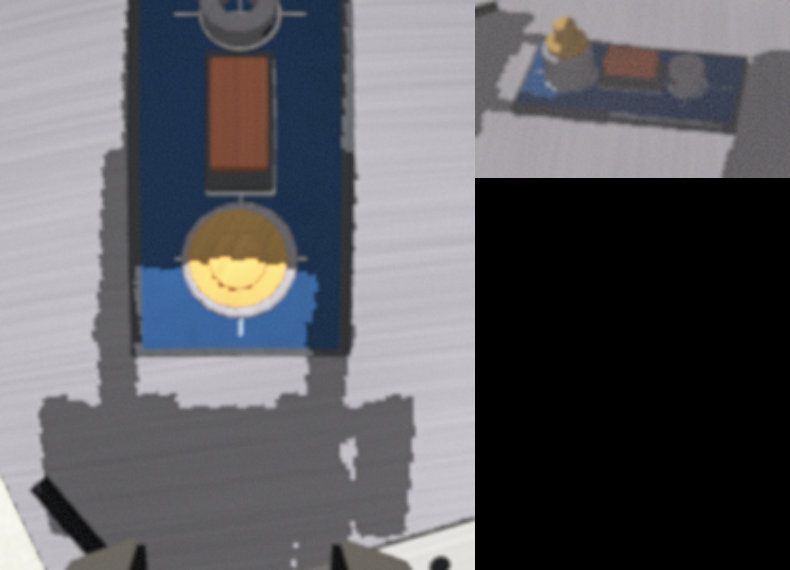

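Copper measures (325.8,59.7) against a predicted (326.2,59.3). The plug flange is at (325.8,135) on the ring, and the side view shows everything upright and seated. Handing in.

```bash
python3 -c "
from cell import robot
print(robot.hand_in())"
```

```text
the job is handed in; nothing more can be done
None
```

The lever is set out and the job is handed in, at about 29 s of the 120 s allowed. Both bosses stand on their scribed circles and the flat bar lies on its outline. The copper bar is centred lengthwise on the flat bar. The brass plug, the smaller of the two brass ones, sits in the bore of the large boss.

**Position checks:**
- In the last wrist picture, the copper was within half a pixel of its mark and the plug flange about 1 to 2 mm off.
- An earlier measurement put the large boss about 1 mm from its circle.
- I checked the small boss and the flat bar by eye only. They looked centred, and the flat bar was perhaps 1 mm to one side.

**Seating and release:** The plug went in to its expected seating height without resistance. All parts looked upright and released, and the gripper was clear of everything.

**Parts to leave alone:** The arm never came near the tape measure, the offcut or the magnet during grasps, but I did not re-measure them at the end. No check failed or disagreed.

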